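# Hang the long parts bin on its rail

## Robot

A 6-joint arm with a two-finger parallel gripper is mounted at the origin on a cart in front of the work surface, level with it; the furniture and walls round the work are solid. World frame = base frame: x ahead of the robot, y to its left, z up, the work surface at z = 0. Lengths are in m, angles in rad, forces in N, time in s.
With the tool pointing down it reaches from about 0.375 to 0.925 m from the base axis. Payload 5.7 kg.
Tool frame: the origin (TCP) lies between the finger pads; the fingertips stand 11 mm ahead of it and the grasp point (between the pads) lies 8 mm behind it (env.tip_reach is the distance from the TCP to the fingertips, in m); z points along the fingers, y is the line along which they close (so a half turn about z gives the same grasp; the last joint's range is limited). The gripper opens to 85 mm and grips with 20 to 120 N. Pads are 22 mm wide; open, the fingers measure 114 mm over their backs; the gripper's body (76 mm by 85 mm) begins 54 mm behind the grasp point. The pads swing forward as they close: fully open they stand 13 mm farther back than shut.
Start: joints at [-1.311, 0.359, 1.51, -0, 1.272, -0.115], TCP at [0.22, -0.558, 0.242] pointing down, gripper open.
Joint ranges: [-2.97, 2.97], [-1.01, 2.36], [0.21, 2.38], [-0.96, 4.11], [0.2, 2.71], [-2.98, 2.98]. Speed limits (rad/s): [2.39, 2.39, 3.14, 3.14, 3.14, 3.14].

## Interface

Orientations are given as a unit quaternion [x, y, z, w].
In Python, from cell import env, eyes, workorder gives the robot as it stands.
- The arm moves only by the tool step_arm, never from a script. Its argument "motion" is text: rows parted by semicolons, each of 4 numbers parted by spaces: the shift along the tool's x, y, z in m, then the turn about the tool's z in degrees. A call has 1 to 8 rows; each row is the pose to reach, as a shift and turn from the pose commanded when the call began, along the tool's axes at that moment; what a row does not reach only later rows make up. A row lasts 1/8 s, in which the tool goes at most 62.5 mm and 10.7 degrees, less where a joint would pass 70% of its speed; a pose out of reach is approached as far as the arm can. A call with a gripper value outside its range is refused whole. "claw" is the finger opening in m, from 0 to 0.0854, set as the call begins (left out, the last holds). The fingers move at their own pace and stop on an object; "squeeze" is the grip in N (left out, the last holds). Time passes only in rows, so rows that repeat a pose let the fingers close. It gives the time, the measured TCP pose, the force, the opening and the grip force at its end, in the units of the state.
- env.state(): the state, without advancing time (a new reading comes with each control period).
- eyes.camera(name): name is "scene" or "side" or "wrist"; returns (picture, depth): 420x560x3 uint8, red, green, blue; 420x560 float32, m along the optical axis (not along the pixel's ray), 0 where there is no reading.
- eyes.camera_params(name): a dict with "mtx" (3x3 intrinsics, pixels), "D" ([k1, k2, p1, p2, k3] as OpenCV has them; the pictures are not rectified), "R" (3x3) and "t" (3): a world point X has camera coordinates R X + t; the wrist camera has in their place "T_tool_cam" (4x4, takes a point from camera to tool coordinates, whose origin is the TCP and whose axes are the flange's). Camera axes: x right, y down, z forward; pixel columns grow to the right and rows downward; lengths in m; the calibration is good to about 2 mm. A picture is of the moment at which its call begins: read the wrist's pose just before it. camera_params takes no time and is no camera call.
- workorder.hand_in(): hands the job in; it is judged then, once.
The state is a dict: "t": time; "joints": joint angles; "qd": joint speeds; "effort": joint torques, N m; "tool_pos": TCP position; "orientation": TCP orientation; "ft_force": force on the tool from outside, world axes, zero at the start; "torque": the same for the moment, N m; "width": opening from 0.0 (shut) to 1.0 (fully open); "grip_force": force on a finger pad.
Only numpy, scipy, OpenCV 4.12 (cv2) and the standard library are available. Lean on these libraries where they do the work, as an engineer would, in place of code of your own. Each camera call takes 0.05 s, during which the arm holds its last target. There are 200 camera calls.

## Task

Hang the longer of the two grey hook-back parts bins on the bar of the little rail stand: with the bin's front tipped up by about 15 to 20 degrees, hook its rear lip over the bar, then swing it down so that it hangs level with its back flat against the stand, and let go. Leave the shorter bin where it is.

Things in the scene. Friction and masses are not known exactly. Their poses are not given: they have to be found in the camera images.
- long_bin_mid (a point): Centre of the longer grey open parts bin, 26 mm above its underside; it stands upright, empty. Body 110 mm long (x), 56 wide over flat side walls 52 high (y), 0.10-0.20 kg. x points to its back, z up. Front wall (-x, paper label) 28 mm high; back wall 64 mm high, with a hooked lip. Can be gripped from above over both side walls at mid-length.
- long_bin_lip (a point): Point in the long bin's hook where the bar's axis lies when hung: 60 mm behind (+x) and 32 mm above (+z) long_bin_mid, same axes. The lip, 42 mm wide (y), runs back from the top of the back wall (underside 3 mm, top 6 mm above this point), then down and back, ending 13 mm below and 17 mm behind it. Mouth, open downward, 18 mm wide, narrowing to 7 mm: weight centres it on the bar.
- rail_mid (a point): Middle of the stand's steel bar, on its axis, 125 mm above the desk; bar 6 mm thick, along y, 156 mm free between posts that rise 11 mm above the axis. Fixed. The bin hangs on the -x side, its axes then as this frame's (z up). A stop strip 31 to 57 mm below the axis, its face 5.5 mm in front (-x) of it, backs the bin. Base plate 8 mm thick. Nothing stands above the bar.
- short_bin_mid (a point): Centre (26 mm up) of the shorter grey bin, the same in all but its length: body 70 mm long. A bystander; leave it.

How it is judged:
On the way:
1. the long bin's lip is hooked over the bar while the bin is tipped by more than 7 degrees (x of long_bin_lip in the frame of rail_mid between -0.01 and 0.01 m and z of long_bin_lip in the frame of rail_mid between -0.01 and 0.01 m and y of long_bin_lip in the frame of rail_mid between -0.06 and 0.06 m and angle between the y axis of long_bin_lip and the y axis of rail_mid, either way round below 0.17 rad and angle between long_bin_lip's own z axis and vertical above 0.122 rad), for 0.1 s.
At the end, for the whole second after the job is handed in: the long bin hangs from the bar by its lip (lip point within 10 mm of the bar's axis fore-aft and in height, within 60 mm of the bar's middle along it), its width within 10 degrees of the bar's direction and the bin within 6 degrees of level (x of long_bin_lip in the frame of rail_mid between -0.01 and 0.01 m and z of long_bin_lip in the frame of rail_mid between -0.01 and 0.01 m and y of long_bin_lip in the frame of rail_mid between -0.06 and 0.06 m and angle between the y axis of long_bin_lip and the y axis of rail_mid, either way round below 0.17 rad and angle between long_bin_lip's own z axis and vertical below 0.105 rad); the robot touches nothing.
It fails at once if the shorter bin is moved more than 40 mm (distance of short_bin_mid from where it was at the start of the episode above 0.04 m).
It also fails if it takes over 40 s, if anything falls off the work surface, if the arm or the gripper's body presses on something with over 40 N, if the wrist force passes 120 N, or if a joint passes its speed limit or range.

## Working session

There is one attempt and no reset: what is moved stays moved. The work goes in short steps, Python scripts to look and compute and a tool call to move; the robot and the scene stay as the last step left them, time stands still between calls to the robot, and variables do not carry over. Pictures are saved under pics/ and viewed, at most 10 in all, crops included, and the job is handed in when it is done.

Besides the shell and the picture viewer there is one more tool, called after ">>>" by a JSON object that holds its "method" and its "body", one argument or row to a line. step_arm: Moves the arm, as the interface text tells. Its arguments: {"type":"object","properties":{"motion":{"type":"string"},"claw":{"type":"number"},"squeeze":{"type":"number"}},"required":["motion"]}

```bash
mkdir -p pics; ls
cat > h.py <<'E'
import numpy as np,cv2
from cell import env,eyes,workorder
from scipy.spatial.transform import Rotation as Ro
def grab(n,f):
    s=env.state(); im,d=eyes.camera(n); cv2.imwrite(f'pics/{f}.png',im[...,::-1]); np.savez(f'pics/{f}.npz',d=d,p=s['tool_pos'],q=s['orientation'],n=n); return im,d
def world(f,uv):
    z=np.load(f'pics/{f}.npz'); n=str(z['n']); P=eyes.camera_params(n); uv=np.atleast_2d(np.array(uv,float))
    r=cv2.undistortPoints(uv[:,None],np.array(P['mtx']),np.array(P['D']))[:,0]
    d=z['d'][uv[:,1].astype(int),uv[:,0].astype(int)]
    X=np.c_[r,np.ones(len(r))]*d[:,None]
    if n=='wrist':
        T=np.array(P['T_tool_cam']); X=X@T[:3,:3].T+T[:3,3]; return Ro.from_quat(z['q']).apply(X)+z['p']
    return (X-np.array(P['t']))@np.array(P['R'])
E
python3 - <<'E'
from h import *
a,_=grab('scene','s0'); b,_=grab('side','d0')
print(env.state())
for n in('scene','side'):
    P=eyes.camera_params(n); print(n,-np.array(P['R']).T@P['t'],np.array(P['R'])[2])
E
```

```text
pics
{'t': 0.1, 'joints': array([-1.31108220e+00,  3.59470564e-01,  1.51135277e+00,  2.89460223e-05,
        1.27251755e+00, -1.15129737e-01]), 'qd': array([ 1.64164476e-03, -1.14668576e-03,  4.41761854e-05,  1.04743470e-03,
       -1.04537020e-03,  1.71526366e-03]), 'effort': array([ 1.48730607e-03, -5.28651094e+01, -2.79350513e+01,  1.02751478e-04,
        5.05082266e-03, -1.40398430e-05]), 'tool_pos': array([ 0.21950278, -0.55774542,  0.24150439]), 'orientation': array([ 9.82488282e-01,  1.86322332e-01, -4.93424066e-05, -8.72828513e-04]), 'ft_force': array([ 0.31413679, -0.61777238,  0.2853634 ]), 'torque': array([-0.05944137,  0.00244598,  0.02172697]), 'grip_force': 0.0, 'width': 1.0016383576043082}
scene [1.52329937 0.49244551 0.86050634] [-0.73757646 -0.40303856 -0.54179414]
side [ 0.48228771 -1.31521624  1.14744715] [ 0.00736556  0.77796942 -0.62825897]
```

View pics/s0.png

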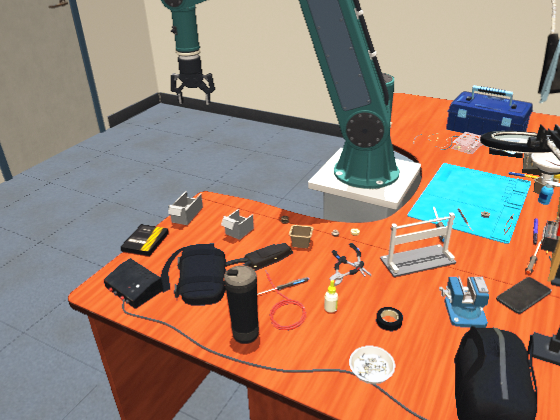

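View pics/d0.png

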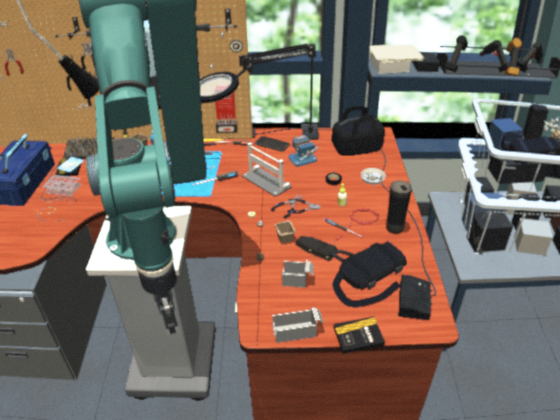

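Scene: the long bin is near (184,208), the short one near (237,224) and the stand near (420,245). Side: they are at (297,325), (296,273) and (268,172). Next, enlarged crops.

Run:
```python
import cv2,numpy as np
s=cv2.imread('pics/s0.png');d=cv2.imread('pics/d0.png')
def c(i,u,v,w,h): return cv2.resize(i[v:v+h,u:u+w],(400,300),interpolation=cv2.INTER_CUBIC)
o=np.vstack([np.hstack([c(s,155,180,64,48),c(s,370,205,100,75)]),np.hstack([c(d,255,295,80,60),c(d,228,135,80,60)])])
cv2.imwrite('pics/c0.png',o)
```

```text
(no output)
```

View pics/c0.png

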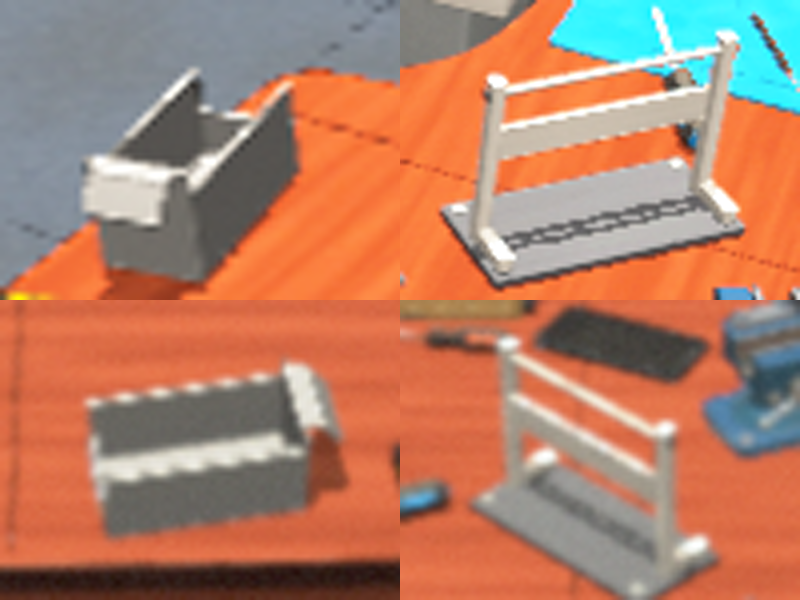

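```bash
cat >> h.py <<'E'
def plane(f,uv,zz):
    z=np.load(f'pics/{f}.npz'); n=str(z['n']); P=eyes.camera_params(n); uv=np.atleast_2d(np.array(uv,float))
    r=cv2.undistortPoints(uv[:,None],np.array(P['mtx']),np.array(P['D']))[:,0]; X=np.c_[r,np.ones(len(r))]
    if n=='wrist':
        T=np.array(P['T_tool_cam']); Q=Ro.from_quat(z['q']); g=Q.apply(X@T[:3,:3].T); c=Q.apply(T[:3,3])+z['p']
    else: g=X@np.array(P['R']); c=-np.array(P['R']).T@P['t']
    return c+g*((zz-c[2])/g[:,2])[:,None]
E
python3 - <<'E'
from h import *
np.set_printoptions(precision=4,suppress=True)
print(plane('s0',[(394.2,225.5),(452,214.5)],.136),'\n',plane('d0',[(249.6,144),(281,161)],.136))
print(plane('d0',[(273,315.4),(312,310),(274,329),(317,323)],.052))
print(plane('d0',[(286,263),(305,263),(285,273),(306,273)],.052))
P=eyes.camera_params('wrist');print(P); print(Ro.from_quat(env.state()['orientation']).as_matrix())
E
```

```text
[[0.4802 0.2416 0.136 ]
 [0.3661 0.3606 0.136 ]] 
 [[0.3631 0.3464 0.136 ]
 [0.4781 0.229  0.136 ]]
[[ 0.4514 -0.3953  0.052 ]
 [ 0.5573 -0.3786  0.052 ]
 [ 0.4543 -0.4418  0.052 ]
 [ 0.5683 -0.4241  0.052 ]]
[[ 0.4892 -0.1942  0.052 ]
 [ 0.5457 -0.1955  0.052 ]
 [ 0.4857 -0.2358  0.052 ]
 [ 0.5469 -0.2372  0.052 ]]
{'mtx': array([[368.6902,   0.    , 283.2204],
       [  0.    , 368.6902, 213.0767],
       [  0.    ,   0.    ,   1.    ]]), 'D': array([-0.0882,  0.    ,  0.    ,  0.    ,  0.    ]), 'T_tool_cam': array([[ 0.001 , -0.9461, -0.3239,  0.0836],
       [ 1.    ,  0.0011,  0.    ,  0.0002],
       [ 0.0003, -0.3239,  0.9461, -0.1309],
       [ 0.    ,  0.    ,  0.    ,  1.    ]])}
[[ 0.9306  0.3661 -0.0004]
 [ 0.3661 -0.9306  0.0017]
 [ 0.0002 -0.0017 -1.    ]]
```

>>> {"method": "step_arm", "body": {
  "motion": "0.06 -0.006 0 3; 0.12 -0.012 0 6; 0.18 -0.018 0 9; 0.24 -0.024 0 12.5; 0.3 -0.03 0 12.5; 0.322 -0.032 0 12.5; 0.322 -0.032 0 12.5",
  "claw": 0.0854,
  "squeeze": 20
}}

```text
t: 0.98
tool_pos: [0.5084, -0.4098, 0.2417]
orientation: [0.997, 0.079, -0.0, -0.0]
ft_force: [-0.4, -0.2, -1.2]
width: 0.999
grip_force: 0.0
```

Run:
```python
from h import *
np.set_printoptions(precision=4,suppress=True)
grab('wrist','w1'); s=env.state(); print(s['t'],s['tool_pos'],Ro.from_quat(s['orientation']).as_matrix()[:,0])
print(plane('s0',[(380,227),(394.5,247),(456,232),(440,215)],.008))
print('feet',plane('s0',[(391,241),(446,227)],.008), plane('s0',[(398,248),(455,234)],.008))
```

```text
1.025 [ 0.5071 -0.4106  0.2418] [ 0.9876  0.1571 -0.0014]
[[0.3219 0.1621 0.008 ]
 [0.3976 0.2298 0.008 ]
 [0.2497 0.3675 0.008 ]
 [0.1804 0.3053 0.008 ]]
feet [[0.3748 0.2124 0.008 ]
 [0.2368 0.336  0.008 ]] [[0.3978 0.2399 0.008 ]
 [0.261  0.367  0.008 ]]
```

View pics/w1.png

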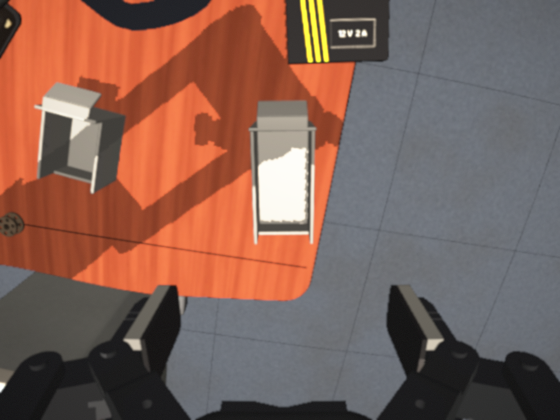

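Wrist: the long bin runs from its lip at (283,100) to its front at (285,237). The side wall tops run (252,130)-(256,243) and (315,130)-(312,243). The short bin is at (80,140).

Run:
```python
from h import *
np.set_printoptions(precision=4,suppress=True)
print(plane('s0',[(380,257),(394.5,277),(456,262),(440,245)],.008))
print('w',plane('w1',[(251,130),(255.5,243),(315.5,130),(312.5,243)],.052))
print('w depth',world('w1',[(252,132),(256,240),(315,132),(312,240),(285,105),(290,190)]))
print('lip',plane('w1',[(259,102),(307,101),(258,127),(310,127)],.07))
print('short',plane('w1',[(42,105),(124,116),(40,176),(94,190)],.052))
```

```text
[[0.4585 0.2081 0.008 ]
 [0.5214 0.2682 0.008 ]
 [0.3896 0.3965 0.008 ]
 [0.3328 0.3408 0.008 ]]
w [[ 0.5524 -0.3748  0.052 ]
 [ 0.4487 -0.3929  0.052 ]
 [ 0.5612 -0.4293  0.052 ]
 [ 0.4573 -0.4462  0.052 ]]
w depth [[ 0.5506 -0.3757  0.0504]
 [ 0.4511 -0.3929  0.0504]
 [ 0.5543 -0.4345 -0.0003]
 [ 0.46   -0.4452  0.0513]
 [ 0.5776 -0.4002  0.0518]
 [ 0.4919 -0.4196  0.0029]]
lip [[ 0.5774 -0.3793  0.07  ]
 [ 0.5842 -0.4167  0.07  ]
 [ 0.5578 -0.3812  0.07  ]
 [ 0.5645 -0.4227  0.07  ]]
short [[ 0.5475 -0.1896  0.052 ]
 [ 0.5479 -0.2644  0.052 ]
 [ 0.4823 -0.1855  0.052 ]
 [ 0.4768 -0.2381  0.052 ]]
```

>>> {"method": "step_arm", "body": {
  "motion": "0.002 -0.055 -0.03 0; 0.004 -0.115 -0.06 0; 0.006 -0.175 -0.06 0; 0.009 -0.235 -0.06 0; 0.012 -0.295 -0.06 0; 0.014 -0.355 -0.06 0; 0.016 -0.415 -0.06 0; 0.018 -0.475 -0.06 0"
}}

```text
t: 2.02
tool_pos: [0.4503, 0.0613, 0.3025]
orientation: [0.997, 0.077, 0.0, 0.0]
ft_force: [1.8, 0.8, 0.6]
width: 1.001
grip_force: 0.0
```

>>> {"method": "step_arm", "body": {
  "motion": "0.002 -0.06 0 -9; 0.004 -0.12 0 -18; 0.006 -0.18 0 -27; 0.009 -0.238 0 -36; 0.009 -0.238 0 -36; 0.009 -0.238 0 -36; 0.009 -0.238 0 -36"
}}

```text
t: 2.9
tool_pos: [0.4234, 0.2958, 0.3023]
orientation: [0.925, 0.381, -0.0, 0.0]
ft_force: [0.2, 0.1, -0.6]
width: 1.001
grip_force: 0.0
```

Run:
```python
from h import *
grab('wrist','w2'); s=env.state(); print(s['t'],s['tool_pos'],s['joints'],Ro.from_quat(s['orientation']).as_matrix()[:,0])
```

```text
2.95 [0.42343925 0.29598416 0.30237687] [ 4.76540166e-01  1.85792244e-01  1.60221225e+00 -3.59619007e-04
  1.35382249e+00  1.26561157e+00] [ 7.09644796e-01  7.04559547e-01 -3.29031722e-04]
```

View pics/w2.png

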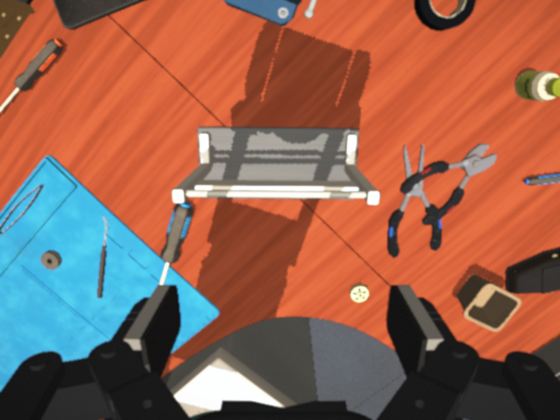

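Run:
```python
import cv2
a=cv2.imread('pics/w2.png')[110:230,165:385]; cv2.imwrite('pics/c2.png',cv2.resize(a,(792,432),interpolation=cv2.INTER_CUBIC))
```

```text
(no output)
```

View pics/c2.png

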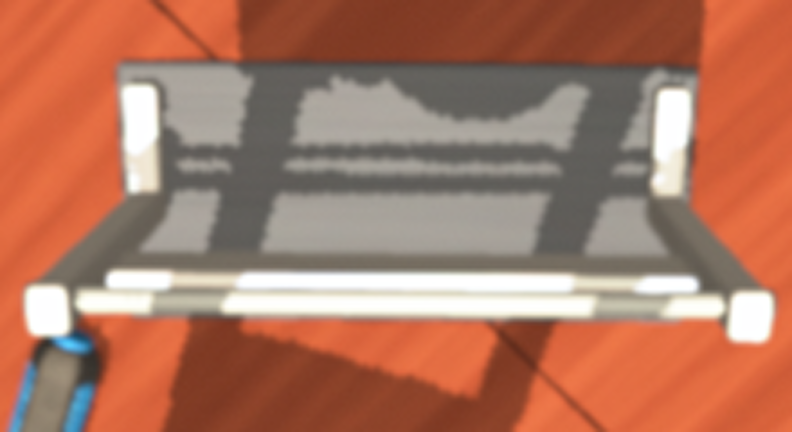

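Crop: the bar runs from pixel (185.8,194.2) to (365.6,195). The strip top's edges are at rows 185 and 191, and the post tops are at (178.3,195.8) and (373.3,197.5).

Run:
```python
from h import *
np.set_printoptions(precision=4,suppress=True)
b=plane('w2',[(185.8,194.2),(365.6,195)],.125); p=plane('w2',[(178.3,195.8),(373.3,197.5)],.136)
s=plane('w2',[(195,185),(358,186.3),(195,191),(358,191.5)],.094); pl=plane('w2',[(198,128),(359,128.5),(200,182)],.008)
print(b,p); m=b.mean(0); 
y=b[0]-b[1]; y/=np.linalg.norm(y); n=np.array([y[1],-y[0],0]); print('mid',m,p.mean(0),'n',n,np.degrees(np.arctan2(n[1],n[0])))
for q in (p,s,pl): print((q-m)@n,(q-m)@y)
print('depth bar', (world('w2',[(275,195),(275,194),(250,188),(300,188)])))
```

```text
[[0.3602 0.3526 0.125 ]
 [0.4705 0.2408 0.125 ]] [[0.359  0.3564 0.136 ]
 [0.4741 0.2385 0.136 ]]
mid [0.4154 0.2967 0.125 ] [0.4166 0.2975 0.136 ] n [0.7123 0.7019 0.    ] 44.57622144712319
[0.0017 0.001 ] [ 0.082  -0.0827]
[ 0.0002 -0.0003 -0.0057 -0.0055] [ 0.0775 -0.0778  0.0779 -0.0782]
[ 0.0449  0.0451 -0.0185] [ 0.0908 -0.0927  0.0924]
depth bar [[0.4152 0.2972 0.1274]
 [0.4157 0.2978 0.1269]
 [0.3958 0.3126 0.0933]
 [0.4294 0.2789 0.0935]]
```

>>> {"method": "step_arm", "body": {
  "motion": "-0.0365 0.0466 0 4.4; -0.073 0.0933 0 8.8; -0.1095 0.14 0 13.2; -0.146 0.1866 0 17.6; -0.1825 0.233 0 22; -0.219 0.28 0 26.5; -0.2555 0.3264 0 31; -0.292 0.373 0 35.3"
}}

```text
t: 3.95
tool_pos: [0.4792, -0.1756, 0.3026]
orientation: [0.997, 0.082, 0.0, 0.0]
ft_force: [1.1, 0.3, -0.1]
width: 1.002
grip_force: 0.0
```

>>> {"method": "step_arm", "body": {
  "motion": "-0.003 0.058 0 0; -0.006 0.118 0.02 0; -0.0085 0.178 0.06 0; -0.0113 0.2374 0.1 0; -0.0113 0.2374 0.15 0; -0.0113 0.2374 0.15 0"
}}

```text
t: 4.7
tool_pos: [0.5046, -0.4079, 0.1472]
orientation: [0.997, 0.082, -0.003, -0.004]
ft_force: [-0.1, 1.4, 0.4]
width: 0.999
grip_force: 0.0
```

Run:
```python
from h import *
np.set_printoptions(precision=4,suppress=True)
im,d=grab('wrist','w3'); s=env.state(); R=Ro.from_quat(s['orientation']).as_matrix(); print(s['t'],s['tool_pos'],R[:,0])
v,u=np.mgrid[40:415,100:460]; W=world('w3',np.c_[u.ravel(),v.ravel()]); L=(W-s['tool_pos'])@R
for lo,hi in((.046,.056),(.02,.032),(.058,.068)):
    k=(W[:,2]>lo)&(W[:,2]<hi)&(abs(L[:,0])<.1)&(abs(L[:,1])<.038); print(lo,k.sum(),np.percentile(L[k][:,:2],[1,50,99],axis=0))
```

```text
4.75 [ 0.5063 -0.4081  0.1503] [ 0.9862  0.1653 -0.0033]
0.046 2453 [[-0.0521 -0.0259]
 [ 0.0308  0.0016]
 [ 0.0753  0.03  ]]
0.02 906 [[-0.054  -0.0231]
 [-0.0511  0.0022]
 [ 0.0549  0.0275]]
0.058 2132 [[ 0.0523 -0.0238]
 [ 0.0593  0.0016]
 [ 0.0673  0.0268]]
```

View pics/w3.png

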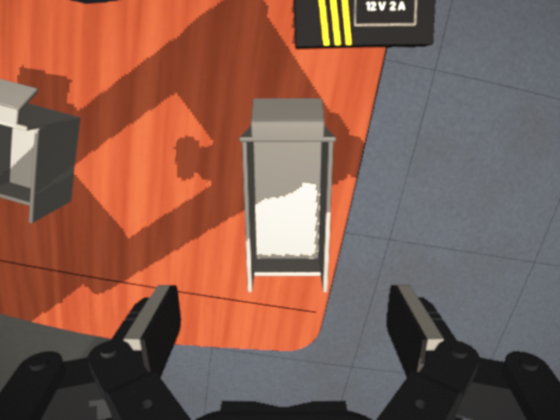

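The bin is squarely aligned: offset about 2 mm in y and nearly 0 in x. I'll descend and grip.

>>> {"method": "step_arm", "body": {
  "motion": "0 0.002 0.05 0; 0 0.002 0.09 0; 0 0.002 0.115 0; 0 0.002 0.122 0; 0 0.002 0.122 0"
}}

```text
t: 5.38
tool_pos: [0.5101, -0.4109, 0.0323]
orientation: [0.996, 0.084, 0.001, 0.001]
ft_force: [0.2, -0.6, 0.6]
width: 0.999
grip_force: 0.0
```

>>> {"method": "step_arm", "body": {
  "motion": "0 0 0 0; 0 0 0 0; 0 0 0 0; 0 0 0 0; 0 0 0 0; 0 0 0 0",
  "claw": 0.04,
  "squeeze": 20
}}

```text
t: 6.12
tool_pos: [0.5099, -0.4108, 0.032]
orientation: [0.996, 0.084, 0.001, 0.001]
ft_force: [-0.8, 1.8, 6.4]
width: 0.655
grip_force: 22.9
```

>>> {"method": "step_arm", "body": {
  "motion": "0 0 -0.04 0; 0 0 -0.1 0; 0.002 -0.02 -0.16 0; 0.006 -0.065 -0.2 0; 0.01 -0.115 -0.2 0; 0.015 -0.17 -0.2 0; 0.02 -0.225 -0.2 0; 0.025 -0.28 -0.2 0"
}}

```text
t: 7.12
tool_pos: [0.4863, -0.1284, 0.2309]
orientation: [0.996, 0.084, 0.0, 0.0]
ft_force: [1.6, 0.3, -1.5]
width: 0.652
grip_force: 22.6
```

>>> {"method": "step_arm", "body": {
  "motion": "0.005 -0.055 0 -4.5; 0.01 -0.11 0 -9; 0.015 -0.165 0 -13.5; 0.02 -0.22 0 -18; 0.025 -0.275 0 -22.5; 0.03 -0.33 0 -27; 0.035 -0.385 0 -31; 0.04 -0.44 0 -35"
}}

```text
t: 8.12
tool_pos: [0.4518, 0.3121, 0.2309]
orientation: [0.924, 0.381, 0.0, 0.0]
ft_force: [0.8, 0.1, -1.5]
width: 0.653
grip_force: 22.6
```

>>> {"method": "step_arm", "body": {
  "motion": "0 0 0 0; 0 0 0 0"
}}

```text
t: 8.38
tool_pos: [0.4518, 0.31, 0.2304]
orientation: [0.925, 0.38, -0.0, 0.0]
ft_force: [-1.0, -0.8, -1.6]
width: 0.647
grip_force: 22.7
```

>>> {"method": "step_arm", "body": {
  "motion": "0.015 -0.0155 0 0; 0.015 -0.0155 0.04 0; 0.015 -0.0155 0.055 0; 0.015 -0.0155 0.055 0"
}}

```text
t: 8.88
tool_pos: [0.4513, 0.3312, 0.1743]
orientation: [0.925, 0.38, -0.002, 0.0]
ft_force: [-0.2, 0.1, -1.6]
width: 0.65
grip_force: 22.6
```

```bash
cat >> h.py <<'E'
def tilt(f):
    im,d=grab('wrist',f); z=np.load(f'pics/{f}.npz'); v,u=np.mgrid[60:415:2,180:390:2]; W=world(f,np.c_[u.ravel(),v.ravel()])
    L=Ro.from_quat(z['q']).inv().apply(W-z['p']); ok=d[v,u].ravel()>0
    k=ok&(abs(L[:,1])<.02)&(L[:,0]>-.035)&(L[:,0]<.04)&(L[:,2]>.012)&(L[:,2]<.06); q=L[k]
    for _ in range(6):
        A=np.c_[q[:,0],np.ones(len(q))]; c=np.linalg.lstsq(A,q[:,2],rcond=None)[0]; r=q[:,2]-A@c; q=q[abs(r)<max(2*r.std(),.001)]
    print('tool',z['p'],'floor n',len(q),'tilt deg(front up +)',np.degrees(np.arctan(c[0])),'z0',c[1],'x',q[:,0].min(),q[:,0].max(),'y',np.median(q[:,1]))
    k=ok&(L[:,0]>.045)&(L[:,0]<.095)&(abs(L[:,1])<.026)&(L[:,2]<.03); l=L[k]
    if len(l): print('lip n',len(l),np.percentile(l,[1,50,99],axis=0).tolist())
    return L,ok
E
python3 -c "
from h import *
np.set_printoptions(precision=4,suppress=True)
tilt('w4'); print(env.state()['ft_force'],env.state()['t'])
grab('side','d4')"
```

```text
tool [0.4513 0.3312 0.1743] floor n 2131 tilt deg(front up +) 0.07496368424320861 z0 0.0296267542044139 x -0.03498380396491738 0.027399980311799414 y -0.0002666737103398746
lip n 3392 [[0.04902205374720543, -0.02464359256565938, -0.03248844300506239], [0.06052729760089885, -3.671994445164438e-05, -0.029363054529181868], [0.0721659946133098, 0.024402199665480347, -0.013571435949721216]]
[ 0.2746 -0.1312 -1.0424] 8.925
```

>>> {"method": "step_arm", "body": {
  "motion": "0 0 0.012 0; 0 0 0.016 0; 0 0 0.019 0; 0 0 0.022 0; 0 0 0.025 0; 0 0 0.028 0; 0 0 0.028 0"
}}

```text
t: 9.85
tool_pos: [0.4561, 0.3355, 0.15]
orientation: [0.925, 0.38, 0.005, -0.002]
ft_force: [3.6, 8.2, 6.9]
width: 0.657
grip_force: 24.8
```

```bash
python3 -c "
from h import *
np.set_printoptions(precision=4,suppress=True)
tilt('w5'); print(env.state()['ft_force'],env.state()['t'])
grab('side','d5')"
```

```text
tool [0.4561 0.3355 0.15  ] floor n 2581 tilt deg(front up +) 10.350997285566553 z0 0.02926503385478893 x -0.03491266337102187 0.03527851301344511 y -0.0002606788455093037
lip n 2590 [[0.04716007106479845, -0.02466811282596917, -0.023738460796509396], [0.062353639519379146, 0.00052398520163278, -0.020833409205970703], [0.07237610007844143, 0.02506440079269043, -0.0018257710976628146]]
[4.1625 7.5484 6.6999] 9.9
```

>>> {"method": "step_arm", "body": {
  "motion": "0 0 0.003 0; 0 0 0.006 0; 0 0 0.009 0; 0 0 0.011 0; 0 0 0.011 0"
}}

```text
t: 10.58
tool_pos: [0.4582, 0.3374, 0.1401]
orientation: [0.925, 0.379, 0.008, -0.003]
ft_force: [5.8, 12.4, 8.5]
width: 0.652
grip_force: 27.0
```

```bash
python3 -c "
from h import *
np.set_printoptions(precision=4,suppress=True)
tilt('w6'); print(env.state()['ft_force'],env.state()['t'])
grab('side','d6')"
```

```text
tool [0.4582 0.3374 0.1401] floor n 2711 tilt deg(front up +) 19.805045503443953 z0 0.02947717931785166 x -0.034883953232862974 0.03442608647086656 y -0.00024508635295429214
lip n 2242 [[0.045223050598132884, -0.024971590317497204, -0.015837458942548763], [0.06194893904095591, 0.00021703905319088072, -0.011951071842132354], [0.07153775392994864, 0.025395536638220143, 0.009553838669945974]]
[ 6.4734 11.9329  8.0145] 10.625
```

>>> {"method": "step_arm", "body": {
  "motion": "0 0 -0.03 0; 0 0 -0.08 0; -0.03 0 -0.085 0; -0.075 0 -0.085 0; -0.111 0 -0.085 0; -0.111 0 -0.085 0; -0.111 0 -0.085 0"
}}

```text
t: 11.55
tool_pos: [0.3739, 0.2543, 0.2217]
orientation: [0.925, 0.38, 0.001, -0.0]
ft_force: [0.3, 0.2, -1.8]
width: 0.648
grip_force: 25.7
```

```bash
python3 -c "
from h import *
np.set_printoptions(precision=4,suppress=True)
L,ok=tilt('w7'); s=env.state(); print(s['ft_force'],s['t'],s['tool_pos'],Ro.from_quat(s['orientation']).as_matrix())
a=cv2.imread('pics/w7.png'); grab('side','d7'); b=cv2.imread('pics/d7.png')[90:210,190:350]; cv2.imwrite('pics/c7.png',np.hstack([cv2.resize(a,(400,300)),cv2.resize(b,(400,300))]))
"
```

```text
tool [0.3739 0.2543 0.2217] floor n 2650 tilt deg(front up +) 19.47995644389339 z0 0.029432150633896148 x -0.034993466490900765 0.03449655591135092 y -0.0002646587939071336
lip n 2230 [[0.04572758227000551, -0.025030983317202524, -0.015985114956108295], [0.061993161746450094, -9.749389795019803e-05, -0.012173200017220272], [0.07157954523951474, 0.02531526045598782, 0.008082529930153464]]
[-0.4926  0.4837 -1.3086] 11.6 [0.3742 0.2546 0.2217] [[ 0.7112  0.703   0.0015]
 [ 0.703  -0.7112  0.001 ]
 [ 0.0018  0.0004 -1.    ]]
```

View pics/c7.png

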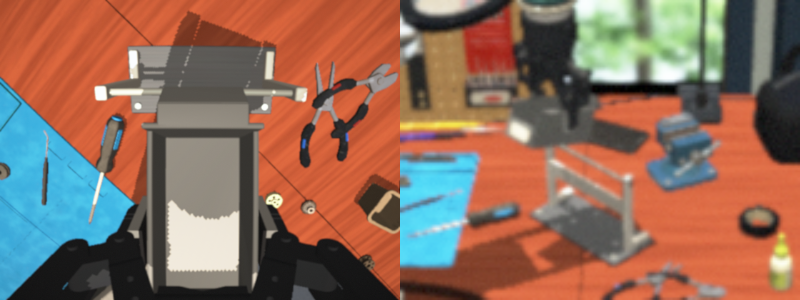

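>>> {"method": "step_arm", "body": {
  "motion": "-0.0015 0 0.04 0; -0.0015 0 0.07 0; -0.0015 0 0.075 0; -0.0015 0 0.075 0; -0.0015 0 0.075 0"
}}

```text
t: 12.28
tool_pos: [0.3732, 0.2535, 0.1474]
orientation: [0.925, 0.38, 0.001, -0.0]
ft_force: [0.1, -0.3, -0.9]
width: 0.649
grip_force: 25.6
```

```bash
python3 -c "
from h import *
np.set_printoptions(precision=4,suppress=True)
L,ok=tilt('w8'); s=env.state(); print(s['ft_force'],s['t'],s['tool_pos'])
W=world('w8',np.c_[np.arange(170,400,6),np.full(39,0)+0]) if 0 else None
a=cv2.imread('pics/w8.png')[60:210,180:380]; grab('scene','e8'); b=cv2.imread('pics/e8.png')[200:290,350:470]; cv2.imwrite('pics/c8.png',np.hstack([cv2.resize(a,(400,300)),cv2.resize(b,(400,300),interpolation=2)]))
"
```

```text
tool [0.3732 0.2535 0.1474] floor n 2662 tilt deg(front up +) 19.542563382353812 z0 0.029442787237036906 x -0.034981791047928236 0.034486716453376226 y -0.00024616000632996584
lip n 2244 [[0.045355751535737385, -0.025000997283742693, -0.016147986987508776], [0.06200340057753077, 0.0005348730854028052, -0.01208433661814812], [0.07157001561490929, 0.02535650971307352, 0.011249401276224322]]
[ 0.1692 -0.6443 -0.2956] 12.325 [0.3731 0.2534 0.1474]
```

View pics/c8.png

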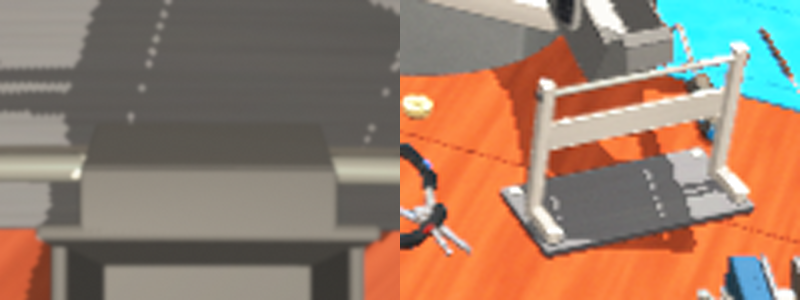

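The lip sits right over the bar, with the bar between the back wall and the lip's end in the wrist view. I'll lower it in small steps.

>>> {"method": "step_arm", "body": {
  "motion": "0 0 0.008 0; 0 0 0.014 0; 0 0 0.02 0; 0 0 0.024 0; 0 0 0.027 0; 0 0 0.027 0"
}}

```text
t: 13.12
tool_pos: [0.3726, 0.2532, 0.1193]
orientation: [0.925, 0.38, 0.001, -0.0]
ft_force: [1.5, 1.7, -2.4]
width: 0.647
grip_force: 25.7
```

```bash
python3 -c "
from h import *
np.set_printoptions(precision=4,suppress=True)
L,ok=tilt('w9'); s=env.state(); print(s['ft_force'],s['t'],s['tool_pos'])"
```

```text
tool [0.3726 0.2532 0.1193] floor n 2687 tilt deg(front up +) 19.543278597860304 z0 0.029445567912014282 x -0.03498099073452943 0.03447403315822263 y -0.00024831027366565195
lip n 2352 [[0.045424447374553596, -0.025323092368209867, -0.01603829680109992], [0.062028560301621634, -9.765870905546181e-05, -0.011830001400158961], [0.07156587051156345, 0.025460889704934254, 0.008654967977576557]]
[ 1.6108  1.9344 -2.033 ] 13.175 [0.3726 0.2532 0.1194]
```

>>> {"method": "step_arm", "body": {
  "motion": "0 0 0.002 0; 0 0 0.004 0; 0 0 0.006 0; 0 0 0.008 0; 0 0 0.01 0; 0 0 0.01 0"
}}

```text
t: 13.92
tool_pos: [0.3729, 0.2532, 0.1095]
orientation: [0.925, 0.38, 0.001, -0.0]
ft_force: [4.9, 2.4, 3.3]
width: 0.656
grip_force: 26.2
```

```bash
python3 -c "
from h import *
np.set_printoptions(precision=4,suppress=True)
L,ok=tilt('w10'); s=env.state(); print(s['ft_force'],s['t'],s['tool_pos'])"
```

```text
tool [0.3729 0.2532 0.1095] floor n 2829 tilt deg(front up +) 12.884329537475256 z0 0.02762758716529901 x -0.03494798325978121 0.03887872909962622 y -0.00024689705453135387
lip n 2691 [[0.04623648412200888, -0.025328420601603886, -0.022879204162284332], [0.06388881669883394, -7.515461679781148e-05, -0.019566409614538396], [0.074264722972378, 0.02549051864264176, 6.653027022556602e-05]]
[5.6123 2.6518 2.916 ] 13.975 [0.3729 0.2532 0.1095]
```

>>> {"method": "step_arm", "body": {
  "motion": "0 0 0.002 0; 0 0 0.004 0; 0 0 0.006 0; 0.0005 0 0.008 0; 0.001 0 0.01 0; 0.001 0 0.01 0"
}}

```text
t: 14.72
tool_pos: [0.3731, 0.2536, 0.0993]
orientation: [0.925, 0.38, 0.0, -0.0]
ft_force: [4.1, 2.2, 3.2]
width: 0.653
grip_force: 26.6
```

```bash
python3 -c "
from h import *
np.set_printoptions(precision=4,suppress=True)
L,ok=tilt('w11'); s=env.state(); print(s['ft_force'],s['t'],s['tool_pos'])"
```

```text
tool [0.3731 0.2536 0.0993] floor n 2565 tilt deg(front up +) 3.6767392680763153 z0 0.026162440514795604 x -0.03496566479371406 0.03546570791314176 y -0.0002524104534122536
lip n 3541 [[0.04699145230341098, -0.025208696872688275, -0.03230516005453498], [0.06415582331670242, -3.82468360276549e-05, -0.029108530556186386], [0.0762893168471915, 0.02533485261018363, -0.011834936124031241]]
[4.5312 1.8888 4.2801] 14.775 [0.373  0.2536 0.0993]
```

>>> {"method": "step_arm", "body": {
  "motion": "0.001 0 0.002 0; 0.001 0 0.0035 0; 0.001 0 0.0035 0"
}}

```text
t: 15.15
tool_pos: [0.3731, 0.254, 0.0957]
orientation: [0.925, 0.38, -0.0, 0.0]
ft_force: [3.7, 0.5, 4.6]
width: 0.65
grip_force: 26.8
```

>>> {"method": "step_arm", "body": {
  "motion": "0 0 0 0; 0 0 0 0; 0 0 0 0; 0 0 0 0; 0 0 0 0",
  "claw": 0.0854
}}

```text
t: 15.78
tool_pos: [0.3733, 0.2542, 0.0958]
orientation: [0.925, 0.38, -0.0, -0.0]
ft_force: [-0.4, -0.8, 0.7]
width: 0.997
grip_force: 0.0
```

```bash
python3 -c "
from h import *
np.set_printoptions(precision=4,suppress=True)
L,ok=tilt('w12'); s=env.state(); print(s['ft_force'],s['t'],s['tool_pos'],s['width'])"
```

```text
tool [0.3733 0.2542 0.0958] floor n 2411 tilt deg(front up +) -0.05650511993613818 z0 0.026402894645481373 x -0.03496669857770711 0.0324056446412251 y -0.00025393237122161097
lip n 3861 [[0.05205072458522556, -0.025116418993845403, -0.03573359410552715], [0.06373571484889787, 0.0005053261154169378, -0.032424508178437304], [0.07602457807924921, 0.025306428690895406, -0.01703453715424475]]
[-0.7084 -0.5008  0.1895] 15.825 [0.3733 0.2542 0.0958] 1.00084242160921
```

Released, the bin hangs level (-0.06°). I'll retract straight up and check.

>>> {"method": "step_arm", "body": {
  "motion": "0 0 -0.03 0; 0 0 -0.08 0; 0 0 -0.13 0; 0 0 -0.17 0; 0 0 -0.17 0; 0 0 -0.17 0; 0 0 -0.17 0"
}}

```text
t: 16.7
tool_pos: [0.3725, 0.2537, 0.2644]
orientation: [0.925, 0.38, -0.002, 0.0]
ft_force: [0.7, 0.1, -0.8]
width: 1.001
grip_force: 0.0
```

```bash
python3 -c "
from h import *
grab('wrist','w13'); s=env.state(); print(s['ft_force'],s['t'],s['tool_pos'])
a=cv2.imread('pics/w13.png'); grab('side','d13'); b=cv2.imread('pics/d13.png')[100:205,210:350]; cv2.imwrite('pics/c13.png',np.hstack([cv2.resize(a,(400,300)),cv2.resize(b,(400,300),interpolation=2)]))
f=plane('w13',[(0,0)],0)
"
```

```text
[ 0.07456725  0.47597796 -0.0872129 ] 16.75 [0.3725277  0.2537989  0.26443662]
```

View pics/c13.png

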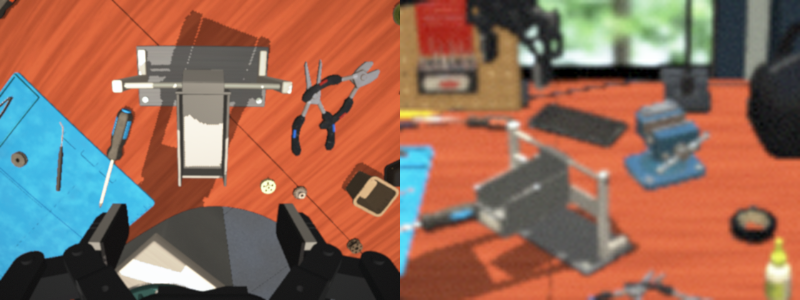

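The bin hangs from the bar with its lip over it at wrist crop (203,85), level and square. The gripper is clear, so I'm handing in.

```bash
python3 -c "
from cell import workorder
print(workorder.hand_in())"
```

```text
the job is handed in; nothing more can be done
None
```

The long bin was hooked over the bar at about 19.5° tip, swung down to hang level, and released with the gripper clear; the short bin was not touched, and the job was handed in at about 17 s (no verdict was returned).

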